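Pin a solder stencil jig into line

TASK

The board carrier and the stencil frame of the solder jig have swung out of line on their dowel. Take the red-handled tapered pin from its holder, work its tip by feel through the frame, the hidden carrier and the base, and drive it firmly but gently fully home against the stiff backing plug, so that the pin (not the gripper) pulls the holes into line; leave it standing there. If it lands on a plate do not lean on it but shift it a little and try again, and leave the bottle, spool and cup alone.

Things in the scene. Friction and masses are not known exactly. Their poses are not given: they have to be found in the camera images.
- jig: Stencil jig, fixed: dark steel base block 100 x 180 x 32 mm (x, y, z), origin at the centre of its underside. On it lie two plates that swing on one dowel. Base and both plates each have one round through hole, 15 mm across, its edge hardly broken, 120 mm from the dowel. The plates start swung to the jig's +x or -x side independently, and stay where they are left.
- dowel (a point): Top centre of the brass dowel head (18 mm across), 47.5 mm above the bench, at jig x 0, y -60 mm. Both plates turn about it, up to 13 mm each way at their holes; 2.5 to 4 N sideways at the hole moves a plate, a little more if fast.
- bore (a point): Point on the axis of the base's hole, jig x 0, y +60 mm, at the level of the frame's top face (43.5 mm above the bench). The pin must end on this vertical axis. Sideways load adds drag. A stiff brass backing plug fills the bore, its top 14 mm above the bench: the pin's tip must push it down 8.5 mm, against about 14 N all the way; it stays where it is pushed.
- frame_hole (a point): Centre of the hole of the upper plate at its top face, 43.5 mm above the bench: aluminium stencil frame 82 x 160 x 5 mm with a window. It starts up to 6 mm to the jig's +x or -x side of the bore.
- carrier_level (a point): Point on the bore's axis at the carrier's top face, 38.2 mm above the bench; fixed to the base. The carrier, the black plate below the frame (86 x 164 x 6 mm), has its hole up to 11 mm to the jig's +x or -x of here, not measured: feel for it. A tip on the carrier stops here; in the hole it sinks further, and at 33 to 36 mm height it drags the carrier along when moved sideways.
- holder: Fixed wooden block 60 x 60 x 46 mm, origin at the centre of its underside, with an upright hole 19 mm across in which the pin starts, its collar resting on the block (tip 8 mm above the bench). A darker, lower fixed block with copper iron tips stands on the other side of the jig.
- pin: Tapered pin, 80 mm long, 65 to 105 g; origin at the tip's centre, z along the pin to its handle. Steel taper 9 mm across at the tip, 13.4 mm at 20 mm; 13.4 mm shank up to 38 mm; collar 24 mm across, 38 to 42 mm; red round handle 16 mm across, 42 to 80 mm. The tip passes a hole whose centre is within about 3 mm.
- pin_collar (a point): Centre of the underside of the pin's collar, 38 mm above the tip. The pin is home when this lies on the frame (tip then 5.5 mm above the bench), where it stops though the push grows. It takes 15 to 23 N down at the end; a soft arm lags. The pin does not drop home by its weight. Keep the push under 30 N, or the plates are spoilt (45 N in all on the touching faces).
- bottle: Blue solvent bottle 60 mm across, 120 mm high, loose; origin at the centre of its underside. Leave alone.
- spool: Copper solder spool 52 mm across, 40 mm high, loose; origin at the centre of its underside. Leave alone.
- cup: White plastic cup 68 mm across, 70 mm high, loose; origin at the centre of its underside. Leave alone.
There are look-alikes about, which are no part of the job. Leave any purple look-alike of the pin alone.

How it is judged:
On the way, in this order (a step that is already met when the one before it is completed fails the run):
1. the pin is lifted out of its holder (z of pin in the frame of holder above 0.047 m), for 0.1 s.
2. the pin's tip is through both plates and in the base's hole (z of pin in the frame of jig below 0.029 m and horizontal distance between pin and bore below 0.006 m and angle between pin's own z axis and vertical below 0.15 rad), for 0.1 s.
At the end, for the whole second after the job is handed in: The pin stands upright (within 0.06 rad), at rest and released in the jig, fully home: its collar within 1.5 mm of the frame's top face, collar and tip within 2.5 mm of the axis of the base's hole, and the frame's hole within 3 mm of it (z of pin_collar in the frame of bore below 0.0015 m and horizontal distance between each of pin_collar, pin and bore below 0.0025 m and horizontal distance between frame_hole and bore below 0.003 m and angle between pin's own z axis and vertical below 0.06 rad and linear speed of pin below 0.02 m/s); the robot touches nothing.
It fails at once if the forces of the jig on the pin (summed over all touching faces) exceed 45 N (contact force between pin and jig above 45 N).
It fails at once if the gripper or arm pushes the jig or its plates with more than 4 N (contact force between any of the fingers, the arm and jig above 4 N).
It fails at once if the bottle, spool or cup is moved by more than 20 mm (distance of any of bottle, spool, cup from where it was at the start of the episode above 0.02 m).
It also fails if it takes over 72 s, if anything falls off the work surface, if the arm or the gripper's body presses on something with over 40 N, if the wrist force passes 120 N, or if a joint passes its speed limit or range.

ROBOT

A 7-joint arm with a two-finger parallel gripper is mounted at the origin on the work surface. World frame = base frame: x ahead of the robot, y to its left, z up, the work surface at z = 0. Lengths are in m, angles in rad, forces in N, time in s.
With the tool pointing down it reaches from about 0.35 to 0.9 m from the base axis. Payload 19.9 kg.
Tool frame: the origin (TCP) lies midway between the tips of the shut fingers; the grasp point (between the pads) lies 19 mm behind it; z points along the fingers, y is the line along which they close (so a half turn about z gives the same grasp; the last joint's range is limited). The gripper opens to 85 mm and grips with 20 to 120 N. Pads are 22 mm wide; open, the fingers measure 114 mm over their backs; the gripper's body (76 mm by 85 mm) begins 54 mm behind the grasp point. The pads swing forward as they close: fully open they stand 13 mm farther back than shut.
Start: joints at [-1.387, 0.417, -0.01, 1.614, 0.005, 1.111, -0.053], TCP at [0.139, 0.609, 0.231] pointing down, gripper open.
Joint ranges: [-2.81, 2.81], [-0.39, 2.02], [-1.27, 1.25], [0.06, 2.57], [-1.19, 4.33], [0.19, 2], [-2.82, 2.82]. Speed limits (rad/s): [1.89, 1.89, 2.39, 2.39, 3.01, 3.01, 3.01].

INTERFACE

Orientations are given as a rotation vector (axis times angle).
In Python, from rig import get_obs, grab_frame, finish_job gives the robot as it stands. The module is installed in compiled form; this text tells all that it offers.
- The arm moves only by the shell command python3 -m creep 'ROWS' [FORCE]. ROWS is JSON, a list of rows, each an object of numbers: "dx", "dy", "dz": the shift along the tool's x, y, z in units of 30 mm (1.0 is 30 mm); "ax", "ay", "az": the turn, a rotation vector about the tool's x, y, z in degrees; "claw": the opening, from -1 (shut) to 1 (fully open). In form: [{"dx": .., "dy": .., "dz": .., "ax": .., "ay": .., "az": .., "claw": ..}, ...]. A call has 1 to 12 rows; each row shifts and turns the commanded pose from where the row before left it, along the tool's axes as they then stand; what a row does not reach is not made up. A row lasts 1/10 s, in which the tool goes at most 50 mm and 8.59 degrees, less where a joint would pass 70% of its speed; a pose out of reach is approached as far as the arm can. A call is refused whole if a number of a shift passes 1 or a number of a turn 8.59, either way. A call with a gripper value outside its range is refused whole. The fingers move at their own pace and stop on an object; FORCE is the grip in N (left out, the last holds). Time passes only in rows, so rows that do not move let the fingers close. It gives the time, the measured TCP pose, the force, the opening and the grip force at its end, in the units of the state.
- get_obs(): the state, without advancing time (a new reading comes with each control period).
- grab_frame(name): name is "scene" or "side" or "wrist"; returns a dict with "image" (384x512x3 uint8, blue, green, red), "fov_y" (degrees; the focal length in pixels is half the picture's height over the tangent of half this angle, whatever the lens; pixels are square), "cx", "cy" (the principal point, pixels), "k1" (the pictures are not rectified: a ray, as slopes to the right and down, at radius r is drawn at 1 + k1 r^2 times it, then the intrinsics apply), "position" and "orientation" of the camera in the world. Camera axes: x right, y up, looking along -z (the intrinsics and any distortion apply to the point x, -y, -z); pixel columns grow to the right and rows downward; lengths in m; the calibration is good to about 2 mm. A picture is of the moment at which its call begins. There is no depth.
- finish_job(): hands the job in; it is judged then, once.
The state is a dict: "t": time; "joint_positions": joint angles; "dq": joint speeds; "joint_torque": joint torques, N m; "eef_pos": TCP position; "ee_rot": TCP orientation; "contact_force": force on the tool from outside, world axes, zero at the start; "ft_torque": the same for the moment, N m; "width": finger opening in m; "finger_force": force on a finger pad.
Only numpy, scipy, OpenCV 4.12 (cv2) and the standard library are available. Lean on these libraries where they do the work, as an engineer would, in place of code of your own. Each camera call takes 0.05 s, during which the arm holds its last target. There are 200 camera calls.

## Working session

There is one attempt and no reset: what is moved stays moved. The work goes in short steps, Python scripts to look and compute and a shell command to move; the robot and the scene stay as the last step left them, time stands still between calls to the robot, and variables do not carry over. Pictures are saved under pics/ and viewed, at most 10 in all, crops included, and the job is handed in when it is done.

```bash
mkdir -p pics; cat > h.py <<'E'
import numpy as np, cv2, pickle
from scipy.spatial.transform import Rotation as R
from rig import get_obs, grab_frame
def snap(n,tag):
    f=grab_frame(n); cv2.imwrite(f'pics/{tag}.png',f['image']); pickle.dump(f,open(f'pics/{tag}.pkl','wb')); return f
def load(tag): return pickle.load(open(f'pics/{tag}.pkl','rb'))
def rot(f):
    o=np.array(f['orientation'],float)
    return R.from_rotvec(o).as_matrix() if o.size==3 else (o if o.size==9 else R.from_quat(o).as_matrix())
def K(f):
    h=f['image'].shape[0]; F=h/2/np.tan(np.radians(f['fov_y'])/2)
    return np.array([[F,0,f['cx']],[0,F,f['cy']],[0,0,1.]]), np.array([f['k1'],0,0,0,0.])
def ray(f,uv):
    k,d=K(f); p=cv2.undistortPoints(np.array([[uv]],float),k,d)[0,0]
    return np.array(f['position']), rot(f)@np.array([p[0],-p[1],-1.])
def onz(f,uv,z):
    o,d=ray(f,uv); return o+d*(z-o[2])/d[2]
def proj(f,P):
    k,d=K(f); c=rot(f).T@(np.array(P)-f['position']); return cv2.projectPoints(np.array([[c[0],-c[1],-c[2]]]),np.zeros(3),np.zeros(3),k,d)[0][0,0]
def tri(*obs):
    A=np.zeros((3,3));b=np.zeros(3)
    for f,uv in obs:
        o,d=ray(f,uv); d=d/np.linalg.norm(d); M=np.eye(3)-np.outer(d,d); A+=M;b+=M@o
    return np.linalg.solve(A,b)
E
python3 - <<'E'
from h import *
a=[snap(n,n+'0') for n in('scene','side','wrist')]
for f in a: print({k:v for k,v in f.items() if k!='image'})
o=get_obs(); print({k:np.round(v,3) for k,v in o.items()})
E
```

```text
{'fov_y': 51.697966506151126, 'cx': 255.7804721351174, 'cy': 192.8711759927946, 'k1': -0.045171631360902735, 'position': array([0.97761161, 0.41450652, 0.821066  ]), 'orientation': array([0.27242866, 0.70217597, 2.32352639])}
{'fov_y': 45.05896052972566, 'cx': 254.5036888342283, 'cy': 192.36599130566677, 'k1': -0.1925617204470935, 'position': array([ 0.16090999, -0.49002327,  0.56631807]), 'orientation': array([ 0.88267498, -0.35163465, -0.72227104])}
{'fov_y': 58.28268935550791, 'cx': 248.9519208355995, 'cy': 194.71200388965488, 'k1': -0.06674117306402573, 'position': array([0.06781034, 0.62516081, 0.37316756]), 'orientation': array([-0.24352226, -0.19304294,  1.33662484])}
{'t': np.float64(0.15), 'joint_positions': array([-1.387,  0.418, -0.01 ,  1.614,  0.005,  1.111, -0.053]), 'dq': array([ 0.001, -0.002,  0.002, -0.001, -0.   , -0.001, -0.001]), 'joint_torque': array([ 1.0000e-03, -8.6473e+01,  6.8000e-01, -4.3505e+01,  1.9000e-02,
        6.0000e-03,  0.0000e+00]), 'eef_pos': array([0.139, 0.609, 0.231]), 'ee_rot': array([-3.520e-01, -3.122e+00,  1.000e-03]), 'contact_force': array([ 0.071,  0.454, -0.481]), 'ft_torque': array([0.015, 0.016, 0.01 ]), 'finger_force': np.float64(0.0), 'width': np.float64(0.085)}
```

View pics/scene0.png

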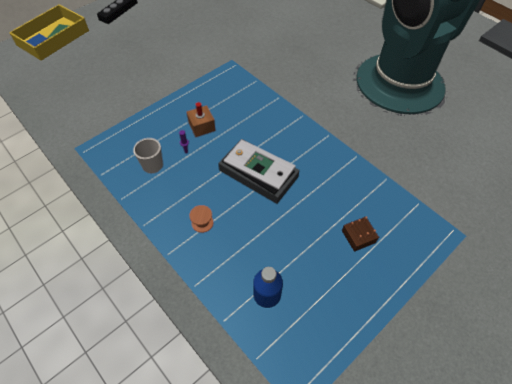

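View pics/side0.png

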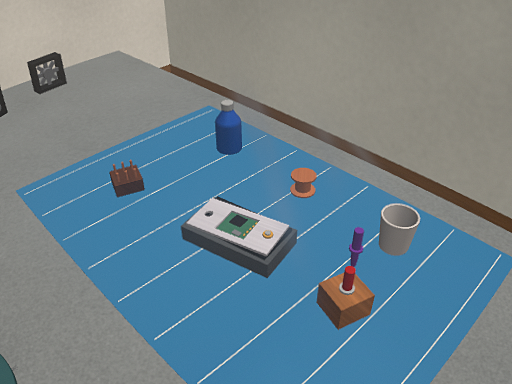

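Candidates: the red handle in the wooden holder at scene (199,108) / side (348,278), and the purple look-alike at scene (184,140) / side (357,243). I choose the red one. The frame hole is at scene (280,173) / side (209,213), the brass dowel at scene (240,153) / side (268,234). The bottle, spool, cup and iron-tip block stand clear of these.

```bash
python3 - <<'E'
from h import *
S,D=load('scene0'),load('side0')
def blob(f,lo,hi,box,dark=None):
    x0,y0,x1,y1=box; im=f['image'][y0:y1,x0:x1]; h=cv2.cvtColor(im,cv2.COLOR_BGR2HSV)
    m=cv2.inRange(h,lo,hi); n,l,s,c=cv2.connectedComponentsWithStats(m); 
    i=1+np.argmax(s[1:,4]); return c[i]+[x0,y0],s[i]+[x0,y0,0,0,0]
red=((0,170,90),(6,255,255))
for f,b in((S,(185,90,215,120)),(D,(330,255,365,300))): print('red',blob(f,*red,b))
rs=blob(S,*red,(185,90,215,120))[0]; rd=blob(D,*red,(330,255,365,300))[0]
print('pin handle mid',tri((S,rs),(D,rd)))
print('dowel',onz(S,(240,153),.0475),onz(D,(268,234),.0475)); print('hole',onz(S,(280,173),.0435),onz(D,(209,213),.0435))
print('purple',tri((S,(184,132)),(D,(358,231))))
print('bottle',onz(S,(267,298),.0),onz(D,(229,148),0.),'cup',onz(S,(148,143),.07),onz(D,(399,215),.07),'spool',onz(S,(201,211),.04))
a=cv2.resize(S['image'][80:210,180:310],(520,520),interpolation=cv2.INTER_CUBIC)
b=cv2.resize(D['image'][190:330,170:390],None,fx=2.4,fy=2.4,interpolation=cv2.INTER_CUBIC)[:520]
cv2.imwrite('pics/crop1.png',cv2.resize(np.hstack([a,cv2.copyMakeBorder(b,0,520-b.shape[0],0,0,0)]),(800,398)))
E
```

```text
red (array([198.15384615, 104.53846154]), array([197, 103,   4,   4,  13]))
red (array([349.33333333, 268.47619048]), array([345, 266,  10,   6,  21]))
pin handle mid [ 0.57509881 -0.25597356  0.08661702]
dowel [ 0.58046901 -0.08369809  0.0475    ] [ 0.57710599 -0.09141924  0.0475    ]
hole [0.54674387 0.02656441 0.0435    ] [0.54585478 0.02490093 0.0435    ]
purple [ 0.65730312 -0.21132963  0.07793244]
bottle [0.77179094 0.22413011 0.        ] [0.76585786 0.21932155 0.        ] cup [ 0.74180089 -0.24717575  0.07      ] [ 0.75019852 -0.23450001  0.07      ] spool [ 0.75545605 -0.01814514  0.04      ]
```

View pics/crop1.png

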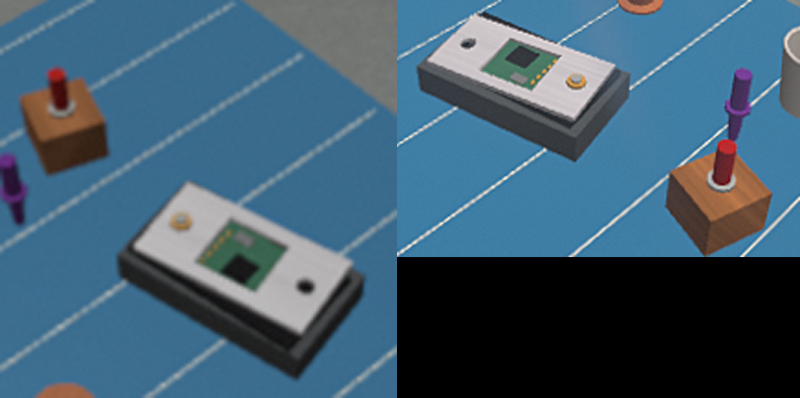

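View pics/wrist0.png

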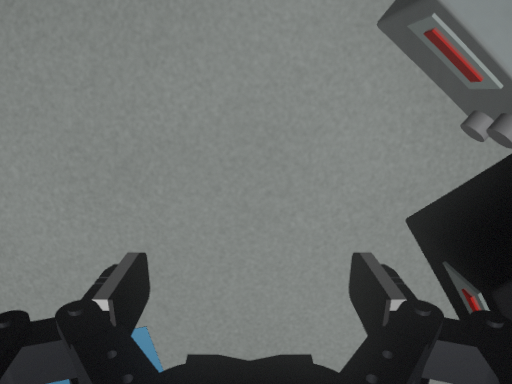

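The crop confirms the red handle with its white collar in the wooden holder at crop (57,90) and (725,165). The purple pin stands separately at (10,185) and (740,90). I'll turn the tool so it closes along jig x, then move to hover by the jig.

```bash
python3 -m creep '[{"az":7.6,"claw":1},{"az":7.6},{"az":7.6},{"az":7.6},{"az":7.6},{"az":7.6},{"az":7.6},{"az":7.6},{"dz":-0.4},{"dz":-0.4},{"dz":-0.4},{"dz":-0.4}]' 60
python3 -m creep '[{"dx":-1,"dy":0.26},{"dx":-1,"dy":0.26},{"dx":-1,"dy":0.26},{"dx":-1,"dy":0.26},{"dx":-1,"dy":0.26},{"dx":-1,"dy":0.26},{"dx":-1,"dy":0.26},{"dx":-1,"dy":0.26},{"dx":-1,"dy":0.26},{"dx":-1,"dy":0.26},{"dx":-1,"dy":0.26},{"dx":-1,"dy":0.26}]'
python3 -m creep '[{"dx":-1,"dy":0.26},{"dx":-1,"dy":0.26},{"dx":-1,"dy":0.26},{"dx":-1,"dy":0.26},{"dx":-1,"dy":0.26},{"dx":-1,"dy":0.26},{"dx":-1,"dy":0.26},{"dx":-1,"dy":0.26},{"dx":-1,"dy":0.26},{"dx":-1,"dy":0.26},{},{}]'
cat >> h.py <<'E'
def plan(P):
    o=get_obs(); M=R.from_rotvec(o['ee_rot']).as_matrix(); w=np.array(P)-o['eef_pos']
    print('pos',np.round(o['eef_pos'],4),'tooly',np.round(M[:,1],3),'z',np.round(M[:,2],4),'units',np.round(M.T@w/.03,2),'q',np.round(o['joint_positions'],2),'t',o['t'])
E
python3 - <<'E'
from h import *
plan((.575,-.256,.2)); f=snap('wrist','wrist1')
for P in((.58,-.0875,.0475),(.546,.0255,.0435)): print(proj(f,P))
E
```

```text
pos [0.1393 0.609  0.2308] tooly [ 0.223  0.975 -0.001] z [-2.e-04 -9.e-04 -1.e+00] units [-20.59 -24.87   1.05] q [-1.39  0.42 -0.01  1.61  0.    1.11 -0.05] t 0.15
[-84.21483622 503.54286396]
[-45.41110776 491.03690009]validation failed for argument at $[0]...
validation failed for argument at $[0]...
validation failed for argument at $[0]...
```

View pics/wrist1.png

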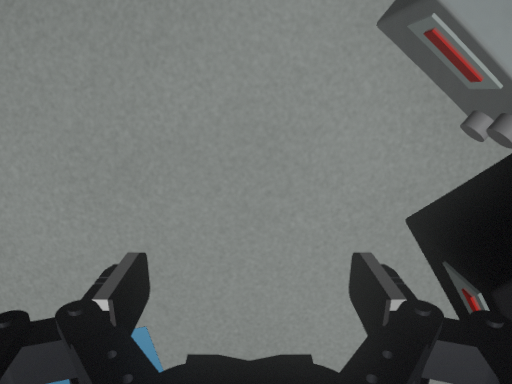

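The moves were refused and the view is unchanged, so each row probably needs every key.

```bash
python3 -m creep '[{"dx":0,"dy":0,"dz":0,"ax":0,"ay":0,"az":7.6,"claw":1},{"dx":0,"dy":0,"dz":0,"ax":0,"ay":0,"az":7.6,"claw":1},{"dx":0,"dy":0,"dz":0,"ax":0,"ay":0,"az":7.6,"claw":1},{"dx":0,"dy":0,"dz":0,"ax":0,"ay":0,"az":7.6,"claw":1},{"dx":0,"dy":0,"dz":-0.3,"ax":0,"ay":0,"az":7.6,"claw":1},{"dx":0,"dy":0,"dz":-0.3,"ax":0,"ay":0,"az":7.6,"claw":1},{"dx":0,"dy":0,"dz":-0.3,"ax":0,"ay":0,"az":7.6,"claw":1},{"dx":0,"dy":0,"dz":-0.3,"ax":0,"ay":0,"az":7.6,"claw":1},{"dx":0,"dy":0,"dz":-0.3,"ax":0,"ay":0,"az":0,"claw":1}]' 60
python3 -c "
from h import *
plan((.53,-.05,.28))"
```

```text
t: 1.1
eef_pos: [0.1391, 0.6092, 0.2765]
ee_rot: [1.886, 2.512, -0.001]
contact_force: [0.6, 0.2, 0.1]
width: 0.0856
finger_force: 0.0
pos [0.1391 0.6092 0.2765] tooly [ 0.96   0.279 -0.   ] z [ 1.e-04 -5.e-04 -1.e+00] units [-24.73   6.39  -0.1 ] q [-1.54  0.38  0.2   1.57 -0.08  1.2  -1.05] t 1.1
```

```bash
python3 -m creep '[{"dx":-1,"dy":0.26,"dz":0,"ax":0,"ay":0,"az":0,"claw":1},{"dx":-1,"dy":0.26,"dz":0,"ax":0,"ay":0,"az":0,"claw":1},{"dx":-1,"dy":0.26,"dz":0,"ax":0,"ay":0,"az":0,"claw":1},{"dx":-1,"dy":0.26,"dz":0,"ax":0,"ay":0,"az":0,"claw":1},{"dx":-1,"dy":0.26,"dz":0,"ax":0,"ay":0,"az":0,"claw":1},{"dx":-1,"dy":0.26,"dz":0,"ax":0,"ay":0,"az":0,"claw":1},{"dx":-1,"dy":0.26,"dz":0,"ax":0,"ay":0,"az":0,"claw":1},{"dx":-1,"dy":0.26,"dz":0,"ax":0,"ay":0,"az":0,"claw":1},{"dx":-1,"dy":0.26,"dz":0,"ax":0,"ay":0,"az":0,"claw":1},{"dx":-1,"dy":0.26,"dz":0,"ax":0,"ay":0,"az":0,"claw":1},{"dx":-1,"dy":0.26,"dz":0,"ax":0,"ay":0,"az":0,"claw":1},{"dx":-1,"dy":0.26,"dz":0,"ax":0,"ay":0,"az":0,"claw":1}]'
python3 -m creep '[{"dx":-1,"dy":0.26,"dz":0,"ax":0,"ay":0,"az":0,"claw":1},{"dx":-1,"dy":0.26,"dz":0,"ax":0,"ay":0,"az":0,"claw":1},{"dx":-1,"dy":0.26,"dz":0,"ax":0,"ay":0,"az":0,"claw":1},{"dx":-1,"dy":0.26,"dz":0,"ax":0,"ay":0,"az":0,"claw":1},{"dx":-1,"dy":0.26,"dz":0,"ax":0,"ay":0,"az":0,"claw":1},{"dx":-1,"dy":0.26,"dz":0,"ax":0,"ay":0,"az":0,"claw":1},{"dx":-1,"dy":0.26,"dz":0,"ax":0,"ay":0,"az":0,"claw":1},{"dx":-1,"dy":0.26,"dz":0,"ax":0,"ay":0,"az":0,"claw":1},{"dx":-1,"dy":0.26,"dz":0,"ax":0,"ay":0,"az":0,"claw":1},{"dx":-1,"dy":0.26,"dz":0,"ax":0,"ay":0,"az":0,"claw":1},{"dx":-1,"dy":0.26,"dz":0,"ax":0,"ay":0,"az":0,"claw":1},{"dx":0,"dy":0.26,"dz":0,"ax":0,"ay":0,"az":0,"claw":1}]'
python3 - <<'E'
from h import *
plan((.53,-.05,.28)); f=snap('wrist','wrist2')
for P in((.58,-.0875,.0475),(.546,.0255,.0435),(.575,-.256,.088)): print(proj(f,P))
E
```

```text
t: 2.3
eef_pos: [0.3308, 0.2889, 0.2765]
ee_rot: [1.877, 2.519, 0.0]
contact_force: [0.6, 0.4, 0.1]
width: 0.0855
finger_force: 0.0
t: 3.5
eef_pos: [0.5137, -0.0041, 0.2766]
ee_rot: [1.883, 2.513, -0.001]
contact_force: [-0.8, 0.1, -0.3]
width: 0.0854
finger_force: 0.0
pos [ 0.5137 -0.0041  0.2766] tooly [0.96  0.281 0.   ] z [ 6.0e-04 -1.3e-03 -1.0e+00] units [-1.62  0.09 -0.11] q [-0.72  0.22  0.77  1.85 -0.16  1.14  0.39] t 3.5
[283.89226593 244.24541926]
[285.88827086 143.52077146]
[239.91690081 377.97882296]
```

View pics/wrist2.png

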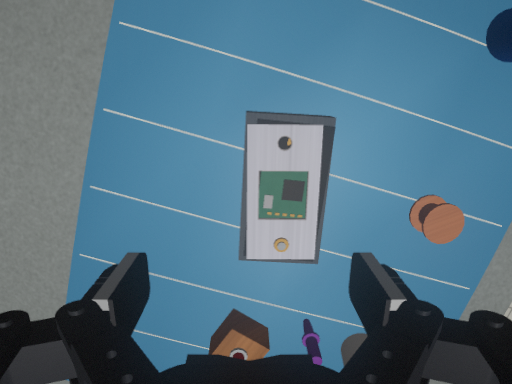

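The wrist view shows the frame hole at (285,143), the dowel at (281,244), the jig base outline around (239..335, 112..263), and the red pin in its holder at about (238,356). The purple pin is at (312,345). Next I need an enlarged crop to get the jig's orientation from the base edges.

```bash
python3 - <<'E'
from h import *
f=load('wrist2'); im=f['image']
print('cam fwd',-rot(f)[:,2], f['position'])
c=cv2.resize(im[100:275,225:345],None,fx=5,fy=5,interpolation=cv2.INTER_CUBIC)
g=cv2.cvtColor(c,cv2.COLOR_BGR2GRAY)
lab=cv2.cvtColor(c,cv2.COLOR_BGR2HSV); blue=cv2.inRange(lab,(95,120,70),(110,255,255)); 
m=cv2.bitwise_not(blue); n,l,s,_=cv2.connectedComponentsWithStats(m); i=1+np.argmax(s[1:,4]); m=np.uint8(l==i)*255
cn=max(cv2.findContours(m,0,2)[0],key=cv2.contourArea)
ap=cv2.approxPolyDP(cv2.convexHull(cn),8,True)[:,0]/5+[225,100]; print('silhouette',ap.tolist())
w=cv2.inRange(lab,(0,0,120),(180,60,255)); cw=max(cv2.findContours(w,0,2)[0],key=cv2.contourArea)
print('frame',(cv2.boxPoints(cv2.minAreaRect(cw))/5+[225,100]).tolist())
for q in ap: print(q, onz(f,q,.032)[:2], onz(f,q,0)[:2])
v=cv2.convertScaleAbs(c,alpha=2.2,beta=20)
cv2.imwrite('pics/crop2.png',cv2.resize(cv2.rotate(v,cv2.ROTATE_90_COUNTERCLOCKWISE),(800,548)))
E
```

```text
cam fwd [ 0.08025889 -0.2735937  -0.958491  ] [0.49226627 0.06537896 0.41894756]
silhouette [[344.8, 100.0], [344.8, 257.2], [316.6, 274.8], [243.8, 274.8], [232.8, 265.6], [225.0, 246.8], [225.0, 134.2], [246.4, 110.6], [281.2, 101.0]]
frame [[245.5371856689453, 259.3232116699219], [246.8849391937256, 123.64986038208008], [323.4197769165039, 124.41013145446777], [322.072021484375, 260.0834655761719]]
[344.8 100. ] [0.59490163 0.08818269] [0.60338943 0.09006852]
[344.8 257.2] [ 0.66246146 -0.08954714] [ 0.67653635 -0.1023593 ]
[316.6 274.8] [ 0.63678008 -0.12261895] [ 0.64873116 -0.1381661 ]
[243.8 274.8] [ 0.54813053 -0.14828655] [ 0.55275042 -0.16595638]
[232.8 265.6] [ 0.53130862 -0.13967366] [ 0.53453737 -0.15663121]
[225.  246.8] [ 0.51519638 -0.1174971 ] [ 0.51709266 -0.13262068]
[225.  134.2] [0.4791748  0.01505421] [0.47809216 0.01089243]
[246.4 110.6] [0.49490466 0.04652108] [0.49512285 0.04496156]
[281.2 101. ] [0.52842546 0.06709674] [0.53141577 0.0672388 ]
```

View pics/crop2.png

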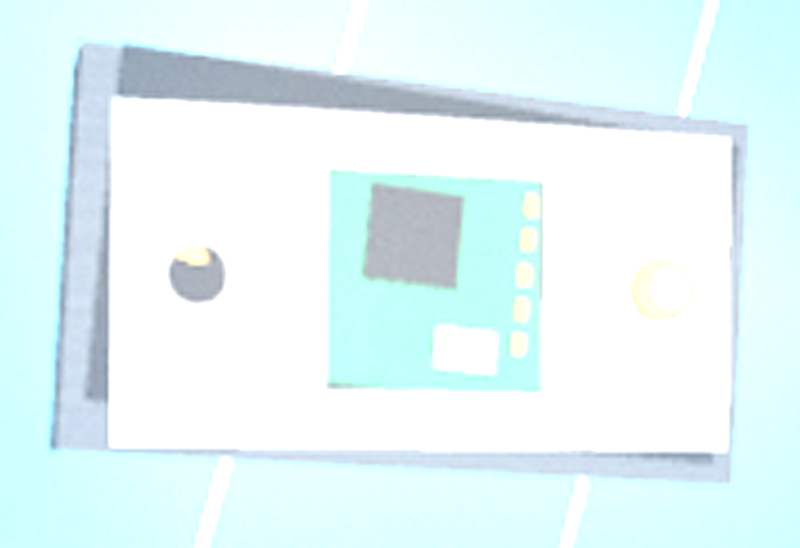

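The crop shows the frame swung towards −x (crop down) and the carrier swung towards +x (crop up); a brass crescent at (192,255) shows through the hole. Base corners in the crop are at (82,44), (53,448), (728,480) and (746,127), and the carrier's end corners at (120,46) and (90,400).

```bash
cat > jig.py <<'E'
from h import *
f=load('wrist2'); U=lambda x,y:(345-y/4.567,100+x/4.571)
C=np.array([onz(f,U(*p),.032)[:2] for p in((82,44),(53,448),(728,480),(746,127))])
print('sides',np.linalg.norm(C-np.roll(C,-1,0),axis=1)); 
ey=(C[0]+C[1]-C[2]-C[3]); ey/=np.linalg.norm(ey); ex=(C[0]-C[1]+C[3]-C[2]); ex/=np.linalg.norm(ex)
a=np.arctan2(ey[1],ey[0])-np.pi/2; b=np.arctan2(ex[1],ex[0]); print('angle from y,x',a,b); print('ctr',C.mean(0))
dow=onz(f,(281,244),.0475)[:2]; hole=onz(f,U(197,273),.0435)[:2]
print('dowel',dow,'hole',hole,'dist',np.linalg.norm(hole-dow))
th=(2*a+b)/3
for t in(a,th,b):
    X=np.array([np.cos(t),np.sin(t)]);Y=np.array([-X[1],X[0]])
    print('th',t,'ctr-from-corners bore',C.mean(0)+.06*Y,'bore from dowel',dow+.12*Y,'dowel in jig',X@(dow-C.mean(0)),Y@(dow-C.mean(0)),'hole x rel',X@(hole-dow))
e=np.array([onz(f,U(*p),.0382)[:2] for p in((120,46),(90,400))]); print('carrier end len',np.linalg.norm(e[0]-e[1]),'mid x rel dowel',X@(e.mean(0)-dow),Y@(e.mean(0)-dow))
br=onz(f,U(192,255),.0382)[:2]; print('brass rel hole',X@(br-hole))
rs=onz(f,(238,356),.05); print('collar',rs)
E
python3 jig.py; python3 - <<'E'
from h import *
plan((.575,-.256,.2))
f=load('wrist2')
im=f['image'][335:384,205:275]; h=cv2.cvtColor(im,cv2.COLOR_BGR2HSV)
m=cv2.inRange(h,(0,0,110),(180,70,255)); n,l,s,c=cv2.connectedComponentsWithStats(m); i=1+np.argmax(s[1:,4]); print('white collar',c[i]+[205,335],s[i])
E
```

```text
sides [0.09815195 0.17925117 0.09695037 0.17852893]
angle from y,x 0.2314211559702124 0.22242801343320517
ctr [ 0.56415682 -0.03075852]
dowel [ 0.57662626 -0.08815215] hole [0.54516034 0.02573427] dist 0.1181533859244473
th 0.2314211559702124 ctr-from-corners bore [0.55039516 0.02764197] bore from dowel [0.54910293 0.02864882] dowel in jig -0.0010268449287539113 -0.058723609209785296 hole x rel -0.00450596983020014
th 0.22842344179121 ctr-from-corners bore [0.55057029 0.02768296] bore from dowel [0.54945319 0.0287308 ] dowel in jig -0.0008508039826762275 -0.05872642353927531 hole x rel -0.004859881473478479
th 0.22242801343320517 ctr-from-corners bore [0.55092091 0.02776337] bore from dowel [0.55015444 0.02889161] dowel in jig -0.0004987007358458716 -0.05873046898082251 hole x rel -0.005567570563258118
carrier end len 0.08532335536188342 mid x rel dowel 0.005214907260018248 0.14007495119011737
brass rel hole 0.004851342177966191
collar [ 0.57183389 -0.25748088  0.05      ]
pos [ 0.5141 -0.0015  0.2763] tooly [ 0.959  0.283 -0.   ] z [ 3.e-04 -9.e-04 -1.e+00] units [-8.71 -0.45  2.55] q [-0.72  0.22  0.77  1.85 -0.16  1.14  0.39] t 3.55
white collar [238.77922078 353.32467532] [24 14 19 11 77]
```

```bash
python3 -m creep '[{"dx":0,"dy":0,"dz":0,"ax":0,"ay":0,"az":3.3,"claw":1},{"dx":-1,"dy":0.05,"dz":0.2,"ax":0,"ay":0,"az":0,"claw":1},{"dx":-1,"dy":0,"dz":0.3,"ax":0,"ay":0,"az":0,"claw":1},{"dx":-1,"dy":0,"dz":0.3,"ax":0,"ay":0,"az":0,"claw":1},{"dx":-1,"dy":0,"dz":0.3,"ax":0,"ay":0,"az":0,"claw":1},{"dx":-1,"dy":0,"dz":0.3,"ax":0,"ay":0,"az":0,"claw":1},{"dx":-1,"dy":0,"dz":0.3,"ax":0,"ay":0,"az":0,"claw":1},{"dx":-1,"dy":0,"dz":0.3,"ax":0,"ay":0,"az":0,"claw":1},{"dx":-1,"dy":0,"dz":0.3,"ax":0,"ay":0,"az":0,"claw":1},{"dx":-0.6,"dy":0,"dz":0,"ax":0,"ay":0,"az":0,"claw":1},{"dx":0,"dy":0,"dz":0,"ax":0,"ay":0,"az":0,"claw":1},{"dx":0,"dy":0,"dz":0,"ax":0,"ay":0,"az":0,"claw":1}]'
cat > pin.py <<'E'
import sys; from h import *
f=snap('wrist',sys.argv[1]); h=cv2.cvtColor(f['image'],cv2.COLOR_BGR2HSV)
m=cv2.inRange(h,(0,150,60),(6,255,255))|cv2.inRange(h,(174,150,60),(180,255,255))
n,l,s,c=cv2.connectedComponentsWithStats(m)
for i in range(1,n):
    if s[i,4]>60:
        x,y,w,hh,a=s[i]; print('red',s[i],c[i]); 
        ys,xs=np.nonzero(l==i); print(np.ptp(xs),'ring', proj(f,(.573,-.256,.088)),proj(f,(.573,-.256,.05)))
plan((.573,-.256,.055))
E
python3 pin.py wrist3
```

```text
t: 4.75
eef_pos: [0.5725, -0.2504, 0.2072]
ee_rot: [-1.952, -2.461, -0.0]
contact_force: [0.2, 0.3, -0.9]
width: 0.0855
finger_force: 0.0
red [238 189  19  18 271] [247.19557196 197.53505535]
18 ring [249.27042428 195.50766   ] [249.2485457 183.4408329]
pos [ 0.5726 -0.2499  0.2073] tooly [0.974 0.228 0.   ] z [-1.e-04  8.e-04 -1.e+00] units [-0.2  -0.03  5.08] q [-0.18  0.54  0.75  1.66 -0.4   1.11  0.92] t 4.8
```

View pics/wrist3.png

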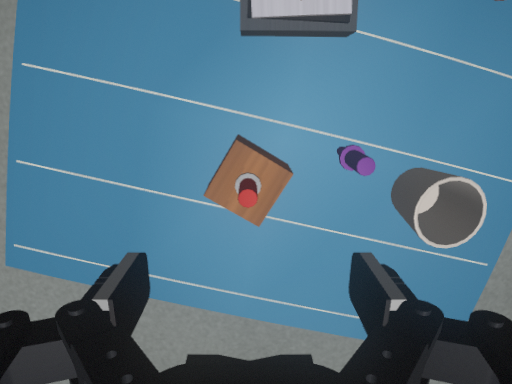

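The pin's top disc is at (247,199) and its white collar at (248,185), within about 2 mm of the estimate. The purple pin (357,160) and cup (440,210) are clear of the fingers. Descending with the gripper half open.

```bash
python3 -m creep '[{"dx":-0.24,"dy":-0.08,"dz":0.3,"ax":0,"ay":0,"az":0,"claw":0},{"dx":0,"dy":0,"dz":0.6,"ax":0,"ay":0,"az":0,"claw":0},{"dx":0,"dy":0,"dz":0.6,"ax":0,"ay":0,"az":0,"claw":0},{"dx":0,"dy":0,"dz":0.6,"ax":0,"ay":0,"az":0,"claw":0},{"dx":0,"dy":0,"dz":0.6,"ax":0,"ay":0,"az":0,"claw":0},{"dx":0,"dy":0,"dz":0.6,"ax":0,"ay":0,"az":0,"claw":0},{"dx":0,"dy":0,"dz":0.5,"ax":0,"ay":0,"az":0,"claw":0},{"dx":0,"dy":0,"dz":0.5,"ax":0,"ay":0,"az":0,"claw":0},{"dx":0,"dy":0,"dz":0.4,"ax":0,"ay":0,"az":0,"claw":0},{"dx":0,"dy":0,"dz":0.3,"ax":0,"ay":0,"az":0,"claw":0},{"dx":0,"dy":0,"dz":0,"ax":0,"ay":0,"az":0,"claw":0},{"dx":0,"dy":0,"dz":0,"ax":0,"ay":0,"az":0,"claw":0}]' 60; python3 -c "
from h import *
plan((.572,-.2575,.055))"
```

```text
t: 6.0
eef_pos: [0.5719, -0.2591, 0.0576]
ee_rot: [1.955, 2.459, -0.0]
contact_force: [-0.2, 0.6, -0.4]
width: 0.0427
finger_force: 0.0
pos [ 0.5719 -0.2591  0.0576] tooly [0.974 0.225 0.   ] z [ 3.e-04 -3.e-04 -1.e+00] units [0.05 0.02 0.09] q [-0.08  0.72  0.64  1.74 -0.54  0.86  1.03] t 6.0
```

```bash
python3 -m creep '[{"dx":0.05,"dy":0,"dz":0.06,"ax":0,"ay":0,"az":0,"claw":-1},{"dx":0,"dy":0,"dz":0,"ax":0,"ay":0,"az":0,"claw":-1},{"dx":0,"dy":0,"dz":0,"ax":0,"ay":0,"az":0,"claw":-1},{"dx":0,"dy":0,"dz":0,"ax":0,"ay":0,"az":0,"claw":-1},{"dx":0,"dy":0,"dz":0,"ax":0,"ay":0,"az":0,"claw":-1},{"dx":0,"dy":0,"dz":0,"ax":0,"ay":0,"az":0,"claw":-1},{"dx":0,"dy":0,"dz":0,"ax":0,"ay":0,"az":0,"claw":-1}]' 110; python3 -c "
from h import *
plan((.572,-.2575,.055))"
```

```text
t: 6.7
eef_pos: [0.5716, -0.2573, 0.056]
ee_rot: [1.955, 2.459, 0.001]
contact_force: [-2.1, 2.7, 7.4]
width: 0.0134
finger_force: 107.3
pos [ 0.5716 -0.2573  0.056 ] tooly [0.974 0.226 0.001] z [ 6.e-04  2.e-04 -1.e+00] units [-0.01  0.01  0.03] q [-0.08  0.72  0.63  1.75 -0.55  0.86  1.03] t 6.7
```

```bash
python3 -m creep '[{"dx":0,"dy":0,"dz":-0.2,"ax":0,"ay":0,"az":0,"claw":-1},{"dx":0,"dy":0,"dz":-0.4,"ax":0,"ay":0,"az":0,"claw":-1},{"dx":0,"dy":0,"dz":-0.5,"ax":0,"ay":0,"az":0,"claw":-1},{"dx":0,"dy":0,"dz":-0.5,"ax":0,"ay":0,"az":0,"claw":-1},{"dx":0,"dy":0,"dz":-0.5,"ax":0,"ay":0,"az":0,"claw":-1},{"dx":0,"dy":0,"dz":-0.5,"ax":0,"ay":0,"az":0,"claw":-1},{"dx":0,"dy":0,"dz":-0.3,"ax":0,"ay":0,"az":0,"claw":-1},{"dx":0,"dy":0,"dz":-0.2,"ax":0,"ay":0,"az":0,"claw":-1},{"dx":0,"dy":0,"dz":0,"ax":0,"ay":0,"az":0,"claw":-1},{"dx":0,"dy":0,"dz":0,"ax":0,"ay":0,"az":0,"claw":-1},{"dx":0,"dy":0,"dz":0,"ax":0,"ay":0,"az":0,"claw":-1}]'; python3 - <<'E'
from h import *
plan((.5452,.0257,.11))
a=snap('wrist','w4');b=snap('side','s4');c=snap('scene','c4')
p=get_obs()['eef_pos']
T=p-[0,0,.046]; print('tip proj',proj(a,T),proj(b,T),proj(c,T))
def cr(f,P,r,s):
    u,v=proj(f,P).astype(int); i=cv2.copyMakeBorder(f['image'],80,80,80,80,0); return cv2.resize(i[v+80-r:v+80+r,u+80-r:u+80+r],(s,s),interpolation=cv2.INTER_CUBIC),(u-r,v-r,s/2/r)
m=p-[0,0,.02]; L=[cr(a,m,70,260),cr(b,m,35,260),cr(c,m,35,260)]
print([x[1] for x in L]); cv2.imwrite('pics/crop4.png',np.hstack([x[0] for x in L]))
E
```

```text
t: 7.8
eef_pos: [0.5711, -0.2574, 0.1479]
ee_rot: [-1.955, -2.458, 0.001]
contact_force: [-0.6, -0.1, -1.4]
width: 0.0132
finger_force: 107.3
pos [ 0.5711 -0.2574  0.1479] tooly [ 0.974  0.225 -0.001] z [-9.e-04  1.e-04 -1.e+00] units [9.39 1.28 1.27] q [-0.13  0.61  0.71  1.7  -0.46  1.01  0.97] t 7.8
tip proj [250.83762362 222.3724915 ] [350.15681661 262.71216001] [198.4653168   99.18224206]
[(np.int64(181), np.int64(170), 1.8571428571428572), (np.int64(317), np.int64(214), 3.7142857142857144), (np.int64(162), np.int64(56), 3.7142857142857144)]
```

View pics/crop4.png

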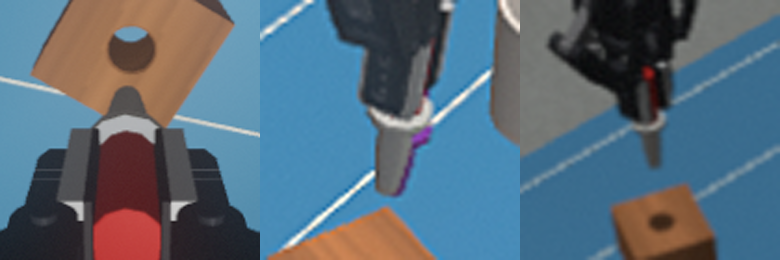

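The pin hangs about upright in the gripper and the purple one behind is untouched. Tip in the crops is at (125,90), (390,192) and (652,165); collar at (402,112) and (647,121).

```bash
python3 - <<'E'
from h import *
a,b,c=load('w4'),load('s4'),load('c4'); p=np.array([.5711,-.2574,.1479])
tb=(317+(390-260)/3.714,214+190/3.714); tc=(162+132/3.714,56+164/3.714); ta=(181+125/1.857,170+97/1.857)
print('tip-tcp', tri((b,tb),(c,tc))-p, tri((a,ta),(b,tb),(c,tc))-p)
cb=(317+(402-260)/3.714,214+112/3.714); cc=(162+127/3.714,56+121/3.714)
print('collar-tcp',tri((b,cb),(c,cc))-p)
# wrist: handle sides symmetric?
print(onz(a,ta,.1015)-p)
E
```

```text
tip-tcp [ 0.0017543  -0.00268805 -0.0500123 ] [ 0.00068516 -0.00263593 -0.0501608 ]
collar-tcp [ 0.00146408 -0.00161145 -0.01010275]
[-0.00128525 -0.00050083 -0.0464    ]
```

```bash
python3 -m creep '[{"dx":0.6,"dy":0.1,"dz":0,"ax":0,"ay":0,"az":0,"claw":-1},{"dx":1,"dy":0.13,"dz":0,"ax":0,"ay":0,"az":0,"claw":-1},{"dx":1,"dy":0.13,"dz":0,"ax":0,"ay":0,"az":0,"claw":-1},{"dx":1,"dy":0.13,"dz":0,"ax":0,"ay":0,"az":0,"claw":-1},{"dx":1,"dy":0.13,"dz":0,"ax":0,"ay":0,"az":0,"claw":-1},{"dx":1,"dy":0.13,"dz":0,"ax":0,"ay":0,"az":0,"claw":-1},{"dx":1,"dy":0.13,"dz":0,"ax":0,"ay":0,"az":0,"claw":-1},{"dx":1,"dy":0.13,"dz":0.2,"ax":0,"ay":0,"az":0,"claw":-1},{"dx":1,"dy":0.13,"dz":0.3,"ax":0,"ay":0,"az":0,"claw":-1},{"dx":0.6,"dy":0.13,"dz":0.4,"ax":0,"ay":0,"az":0,"claw":-1},{"dx":0.22,"dy":0,"dz":0.36,"ax":0,"ay":0,"az":0,"claw":-1},{"dx":0,"dy":0,"dz":0,"ax":0,"ay":0,"az":0,"claw":-1}]'
python3 -m creep '[{"dx":0,"dy":0,"dz":0,"ax":0,"ay":0,"az":0,"claw":-1},{"dx":0,"dy":0,"dz":0,"ax":0,"ay":0,"az":0,"claw":-1}]'
python3 - <<'E'
from h import *
plan((.5447,.0267,.11))
a=snap('wrist','w5'); p=get_obs()['eef_pos']; print(proj(a,(.5452,.0257,.0435)),proj(a,p-[0,0,.048]))
cv2.imwrite('pics/crop5.png',cv2.resize(a['image'][140:300,170:330],(640,640),interpolation=cv2.INTER_CUBIC)[:600])
E
```

```text
t: 9.15
eef_pos: [0.544, 0.0265, 0.1091]
ee_rot: [-1.954, -2.459, 0.003]
contact_force: [-0.4, -0.6, 0.5]
width: 0.013
finger_force: 107.3
t: 9.35
eef_pos: [0.5452, 0.0249, 0.1111]
ee_rot: [1.957, 2.456, -0.0]
contact_force: [0.1, 0.1, -0.8]
width: 0.013
finger_force: 107.3
pos [0.5452 0.0249 0.1111] tooly [0.975 0.223 0.   ] z [ 6.e-04 -5.e-04 -1.e+00] units [ 0.06 -0.    0.04] q [-0.65  0.52  0.7   1.93 -0.44  0.85  0.51] t 9.35
[250.7192639  208.75283944] [250.69680566 220.36068644]
```

View pics/crop5.png

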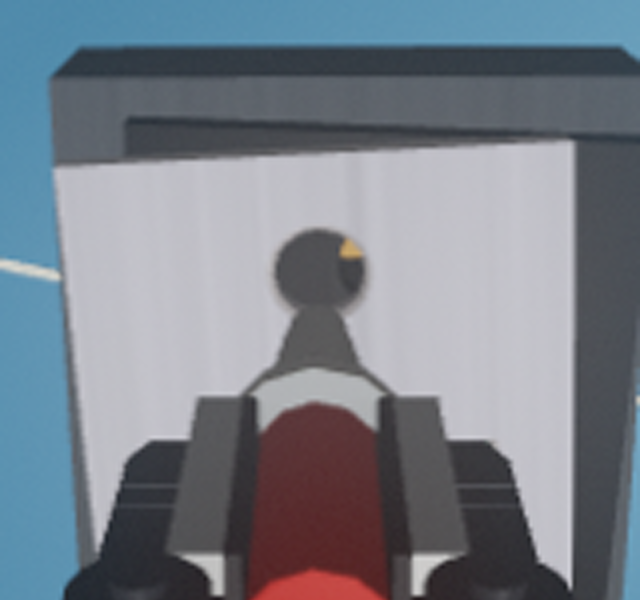

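The frame hole is centred at crop (320,270). The pin tip ends at (318,306) and lines up sideways, and brass shows on the +x side at (350,248). That was my tenth picture, so from here I work by numbers only. Moving over the hole and lowering.

```bash
python3 -m creep '[{"dx":0.11,"dy":0,"dz":0.2,"ax":0,"ay":0,"az":0,"claw":-1},{"dx":0,"dy":0,"dz":0.2,"ax":0,"ay":0,"az":0,"claw":-1},{"dx":0,"dy":0,"dz":0.1,"ax":0,"ay":0,"az":0,"claw":-1},{"dx":0,"dy":0,"dz":0.04,"ax":0,"ay":0,"az":0,"claw":-1},{"dx":0,"dy":0,"dz":0,"ax":0,"ay":0,"az":0,"claw":-1},{"dx":0,"dy":0,"dz":0,"ax":0,"ay":0,"az":0,"claw":-1}]'
python3 -m creep '[{"dx":0,"dy":0,"dz":0.05,"ax":0,"ay":0,"az":0,"claw":-1},{"dx":0,"dy":0,"dz":0.05,"ax":0,"ay":0,"az":0,"claw":-1},{"dx":0,"dy":0,"dz":0.05,"ax":0,"ay":0,"az":0,"claw":-1},{"dx":0,"dy":0,"dz":0,"ax":0,"ay":0,"az":0,"claw":-1}]'
python3 -c "
from h import *
plan((.5444,.0281,.0955))"
```

```text
t: 10.0
eef_pos: [0.5442, 0.0296, 0.0946]
ee_rot: [1.955, 2.459, -0.0]
contact_force: [-0.2, 0.1, -1.3]
width: 0.0134
finger_force: 107.3
t: 10.4
eef_pos: [0.544, 0.0296, 0.0898]
ee_rot: [-1.955, -2.459, 0.0]
contact_force: [-0.6, -0.2, -1.2]
width: 0.0134
finger_force: 107.3
pos [0.544  0.0296 0.0898] tooly [ 0.974  0.225 -0.   ] z [-2.e-04 -2.e-04 -1.e+00] units [-0.05  0.   -0.19] q [-0.64  0.55  0.67  1.95 -0.47  0.81  0.52] t 10.4
```

```bash
python3 -m creep '[{"dx":-0.03,"dy":0,"dz":0.04,"ax":0,"ay":0,"az":0,"claw":-1},{"dx":0,"dy":0,"dz":0.04,"ax":0,"ay":0,"az":0,"claw":-1},{"dx":0,"dy":0,"dz":0,"ax":0,"ay":0,"az":0,"claw":-1}]'
python3 -m creep '[{"dx":0,"dy":0,"dz":0.04,"ax":0,"ay":0,"az":0,"claw":-1},{"dx":0,"dy":0,"dz":0.03,"ax":0,"ay":0,"az":0,"claw":-1},{"dx":0,"dy":0,"dz":0,"ax":0,"ay":0,"az":0,"claw":-1}]'
```

```text
t: 10.7
eef_pos: [0.5443, 0.0288, 0.0875]
ee_rot: [-1.955, -2.459, 0.0]
contact_force: [-0.1, 0.9, 0.3]
width: 0.0135
finger_force: 107.3
t: 11.0
eef_pos: [0.5447, 0.0287, 0.086]
ee_rot: [1.955, 2.459, 0.001]
contact_force: [-2.0, -0.5, 10.5]
width: 0.0129
finger_force: 108.6
```

```bash
python3 -m creep '[{"dx":0,"dy":0,"dz":-0.07,"ax":0,"ay":0,"az":0,"claw":-1},{"dx":0,"dy":0.03,"dz":0,"ax":0,"ay":0,"az":0,"claw":-1},{"dx":0,"dy":0.03,"dz":0,"ax":0,"ay":0,"az":0,"claw":-1},{"dx":0,"dy":0.03,"dz":0,"ax":0,"ay":0,"az":0,"claw":-1},{"dx":0,"dy":0.03,"dz":0,"ax":0,"ay":0,"az":0,"claw":-1},{"dx":0,"dy":0.03,"dz":0,"ax":0,"ay":0,"az":0,"claw":-1},{"dx":0,"dy":0.03,"dz":0,"ax":0,"ay":0,"az":0,"claw":-1}]'
python3 -m creep '[{"dx":0,"dy":0.03,"dz":0,"ax":0,"ay":0,"az":0,"claw":-1},{"dx":0,"dy":0.03,"dz":0,"ax":0,"ay":0,"az":0,"claw":-1},{"dx":0,"dy":0.03,"dz":0,"ax":0,"ay":0,"az":0,"claw":-1},{"dx":0,"dy":0.03,"dz":0,"ax":0,"ay":0,"az":0,"claw":-1},{"dx":0,"dy":0,"dz":0,"ax":0,"ay":0,"az":0,"claw":-1}]'
```

```text
t: 11.7
eef_pos: [0.5494, 0.0299, 0.0875]
ee_rot: [-1.955, -2.459, 0.001]
contact_force: [-2.7, -0.3, -0.1]
width: 0.0132
finger_force: 107.3
t: 12.2
eef_pos: [0.5532, 0.0308, 0.0876]
ee_rot: [1.955, 2.459, -0.0]
contact_force: [-1.9, -0.5, -1.6]
width: 0.0132
finger_force: 107.3
```

```bash
python3 -m creep '[{"dx":0,"dy":0,"dz":0.03,"ax":0,"ay":0,"az":0,"claw":-1},{"dx":0,"dy":0,"dz":0.03,"ax":0,"ay":0,"az":0,"claw":-1},{"dx":0,"dy":0,"dz":0.01,"ax":0,"ay":0,"az":0,"claw":-1},{"dx":0,"dy":0,"dz":0,"ax":0,"ay":0,"az":0,"claw":-1}]'
```

```text
t: 12.6
eef_pos: [0.5532, 0.0307, 0.0856]
ee_rot: [1.955, 2.459, 0.0]
contact_force: [-2.6, -1.8, 0.9]
width: 0.0132
finger_force: 107.3
```

```bash
python3 -m creep '[{"dx":0,"dy":0,"dz":0.03,"ax":0,"ay":0,"az":0,"claw":-1},{"dx":0,"dy":0,"dz":0,"ax":0,"ay":0,"az":0,"claw":-1}]'
```

```text
t: 12.8
eef_pos: [0.5531, 0.0308, 0.0846]
ee_rot: [1.955, 2.459, -0.0]
contact_force: [-1.6, -1.8, 0.8]
width: 0.0132
finger_force: 107.3
```

```bash
python3 -m creep '[{"dx":0,"dy":0,"dz":0.03,"ax":0,"ay":0,"az":0,"claw":-1},{"dx":0,"dy":0,"dz":0.02,"ax":0,"ay":0,"az":0,"claw":-1},{"dx":0,"dy":0,"dz":0,"ax":0,"ay":0,"az":0,"claw":-1}]'
```

```text
t: 13.1
eef_pos: [0.553, 0.0308, 0.083]
ee_rot: [1.955, 2.459, -0.0]
contact_force: [-1.7, -2.4, 0.5]
width: 0.0133
finger_force: 107.3
```

```bash
python3 -m creep '[{"dx":-0.02,"dy":-0.03,"dz":0,"ax":0,"ay":0,"az":0,"claw":-1},{"dx":-0.02,"dy":-0.03,"dz":0,"ax":0,"ay":0,"az":0,"claw":-1},{"dx":0,"dy":-0.03,"dz":0,"ax":0,"ay":0,"az":0,"claw":-1},{"dx":0,"dy":-0.03,"dz":0,"ax":0,"ay":0,"az":0,"claw":-1},{"dx":0,"dy":-0.02,"dz":0,"ax":0,"ay":0,"az":0,"claw":-1},{"dx":0,"dy":0,"dz":0,"ax":0,"ay":0,"az":0,"claw":-1}]'
python3 -m creep '[{"dx":0,"dy":0,"dz":0.03,"ax":0,"ay":0,"az":0,"claw":-1},{"dx":0,"dy":0,"dz":0.03,"ax":0,"ay":0,"az":0,"claw":-1},{"dx":0,"dy":0,"dz":0.01,"ax":0,"ay":0,"az":0,"claw":-1},{"dx":0,"dy":0,"dz":0,"ax":0,"ay":0,"az":0,"claw":-1}]'
```

```text
t: 13.7
eef_pos: [0.5493, 0.0288, 0.0832]
ee_rot: [1.955, 2.459, 0.0]
contact_force: [2.9, 1.2, 0.1]
width: 0.0132
finger_force: 107.3
t: 14.1
eef_pos: [0.5493, 0.0286, 0.081]
ee_rot: [1.955, 2.459, -0.0]
contact_force: [2.1, -0.1, 0.6]
width: 0.0131
finger_force: 107.5
```

```bash
python3 -m creep '[{"dx":0,"dy":0,"dz":0.03,"ax":0,"ay":0,"az":0,"claw":-1},{"dx":0,"dy":0,"dz":0.02,"ax":0,"ay":0,"az":0,"claw":-1},{"dx":0,"dy":0,"dz":0,"ax":0,"ay":0,"az":0,"claw":-1}]'
python3 -m creep '[{"dx":0,"dy":0,"dz":0.03,"ax":0,"ay":0,"az":0,"claw":-1},{"dx":0,"dy":0,"dz":0,"ax":0,"ay":0,"az":0,"claw":-1}]'
```

```text
t: 14.4
eef_pos: [0.5492, 0.0287, 0.0794]
ee_rot: [1.955, 2.459, -0.0]
contact_force: [3.5, 1.2, 1.1]
width: 0.0134
finger_force: 107.5
t: 14.6
eef_pos: [0.5493, 0.0287, 0.0785]
ee_rot: [1.955, 2.459, -0.0]
contact_force: [3.7, 0.9, 0.2]
width: 0.0132
finger_force: 107.5
```

```bash
python3 -m creep '[{"dx":0,"dy":0,"dz":0.03,"ax":0,"ay":0,"az":0,"claw":-1},{"dx":0,"dy":0,"dz":0.03,"ax":0,"ay":0,"az":0,"claw":-1},{"dx":0,"dy":0,"dz":0,"ax":0,"ay":0,"az":0,"claw":-1}]'
python3 -m creep '[{"dx":0,"dy":0,"dz":0.03,"ax":0,"ay":0,"az":0,"claw":-1},{"dx":0,"dy":0,"dz":0.03,"ax":0,"ay":0,"az":0,"claw":-1},{"dx":0,"dy":0,"dz":0.03,"ax":0,"ay":0,"az":0,"claw":-1},{"dx":0,"dy":0,"dz":0,"ax":0,"ay":0,"az":0,"claw":-1}]'
```

```text
t: 14.9
eef_pos: [0.5493, 0.0287, 0.0768]
ee_rot: [1.955, 2.459, 0.0]
contact_force: [4.2, 0.8, 1.0]
width: 0.0134
finger_force: 107.5
t: 15.3
eef_pos: [0.5495, 0.0287, 0.0741]
ee_rot: [1.955, 2.459, 0.0]
contact_force: [5.4, 1.2, 1.4]
width: 0.0135
finger_force: 107.7
```

```bash
python3 -m creep '[{"dx":0,"dy":0.03,"dz":0.02,"ax":0,"ay":0,"az":0,"claw":-1},{"dx":0,"dy":0,"dz":0.03,"ax":0,"ay":0,"az":0,"claw":-1},{"dx":0,"dy":0,"dz":0.03,"ax":0,"ay":0,"az":0,"claw":-1},{"dx":0,"dy":0,"dz":0,"ax":0,"ay":0,"az":0,"claw":-1}]'
python3 -m creep '[{"dx":0,"dy":0,"dz":0.03,"ax":0,"ay":0,"az":0,"claw":-1},{"dx":0,"dy":0,"dz":0.03,"ax":0,"ay":0,"az":0,"claw":-1},{"dx":0,"dy":0,"dz":0.03,"ax":0,"ay":0,"az":0,"claw":-1},{"dx":0,"dy":0,"dz":0,"ax":0,"ay":0,"az":0,"claw":-1}]'
```

```text
t: 15.7
eef_pos: [0.55, 0.0289, 0.0715]
ee_rot: [-1.955, -2.459, 0.001]
contact_force: [3.7, 0.0, -0.3]
width: 0.0132
finger_force: 107.6
t: 16.1
eef_pos: [0.5501, 0.0289, 0.0689]
ee_rot: [1.955, 2.459, -0.0]
contact_force: [3.6, -0.0, -0.1]
width: 0.0135
finger_force: 107.6
```

```bash
python3 -m creep '[{"dx":0,"dy":0.01,"dz":0.03,"ax":0,"ay":0,"az":0,"claw":-1},{"dx":0,"dy":0,"dz":0.03,"ax":0,"ay":0,"az":0,"claw":-1},{"dx":0,"dy":0,"dz":0.03,"ax":0,"ay":0,"az":0,"claw":-1},{"dx":0,"dy":0,"dz":0,"ax":0,"ay":0,"az":0,"claw":-1}]'
python3 -m creep '[{"dx":0,"dy":0,"dz":0.03,"ax":0,"ay":0,"az":0,"claw":-1},{"dx":0,"dy":0,"dz":0.03,"ax":0,"ay":0,"az":0,"claw":-1},{"dx":0,"dy":0,"dz":0.03,"ax":0,"ay":0,"az":0,"claw":-1},{"dx":0,"dy":0,"dz":0,"ax":0,"ay":0,"az":0,"claw":-1}]'
```

```text
t: 16.5
eef_pos: [0.5504, 0.029, 0.0662]
ee_rot: [1.955, 2.459, -0.0]
contact_force: [2.9, -0.5, 0.3]
width: 0.0132
finger_force: 107.6
t: 16.9
eef_pos: [0.5504, 0.0289, 0.0635]
ee_rot: [-1.955, -2.459, 0.0]
contact_force: [3.0, 0.2, 0.6]
width: 0.0128
finger_force: 107.6
```

```bash
python3 -m creep '[{"dx":0,"dy":0.01,"dz":0.03,"ax":0,"ay":0,"az":0,"claw":-1},{"dx":0,"dy":0,"dz":0.03,"ax":0,"ay":0,"az":0,"claw":-1},{"dx":0,"dy":0,"dz":0,"ax":0,"ay":0,"az":0,"claw":-1}]' 120
python3 -m creep '[{"dx":0,"dy":0.01,"dz":0.03,"ax":0,"ay":0,"az":0,"claw":-1},{"dx":0,"dy":0,"dz":0.03,"ax":0,"ay":0,"az":0,"claw":-1},{"dx":0,"dy":0,"dz":0,"ax":0,"ay":0,"az":0,"claw":-1}]'
```

```text
t: 17.2
eef_pos: [0.5506, 0.029, 0.0619]
ee_rot: [-1.955, -2.459, 0.0]
contact_force: [0.2, -0.2, 6.6]
width: 0.0133
finger_force: 117.5
t: 17.5
eef_pos: [0.5508, 0.029, 0.0602]
ee_rot: [-1.955, -2.458, 0.0]
contact_force: [-2.7, -0.3, 10.2]
width: 0.0133
finger_force: 117.8
```

```bash
python3 -m creep '[{"dx":0,"dy":-0.015,"dz":0.03,"ax":0,"ay":0,"az":0,"claw":-1},{"dx":0,"dy":0,"dz":0.03,"ax":0,"ay":0,"az":0,"claw":-1},{"dx":0,"dy":0,"dz":0,"ax":0,"ay":0,"az":0,"claw":-1}]'
python3 -m creep '[{"dx":0,"dy":0,"dz":0.03,"ax":0,"ay":0,"az":0,"claw":-1},{"dx":0,"dy":0,"dz":0.03,"ax":0,"ay":0,"az":0,"claw":-1},{"dx":0,"dy":0,"dz":0,"ax":0,"ay":0,"az":0,"claw":-1}]'
```

```text
t: 17.8
eef_pos: [0.5507, 0.029, 0.0586]
ee_rot: [-1.955, -2.459, -0.001]
contact_force: [-1.5, 1.0, 11.1]
width: 0.0129
finger_force: 117.9
t: 18.1
eef_pos: [0.5507, 0.029, 0.0568]
ee_rot: [-1.955, -2.459, -0.001]
contact_force: [-1.4, 0.5, 11.7]
width: 0.0132
finger_force: 117.9
```

```bash
python3 -m creep '[{"dx":0,"dy":0,"dz":0.03,"ax":0,"ay":0,"az":0,"claw":-1},{"dx":0,"dy":0,"dz":0.02,"ax":0,"ay":0,"az":0,"claw":-1},{"dx":0,"dy":0,"dz":0,"ax":0,"ay":0,"az":0,"claw":-1}]'
python3 -m creep '[{"dx":0,"dy":0,"dz":0.02,"ax":0,"ay":0,"az":0,"claw":-1},{"dx":0,"dy":0,"dz":0.02,"ax":0,"ay":0,"az":0,"claw":-1},{"dx":0,"dy":0,"dz":0,"ax":0,"ay":0,"az":0,"claw":-1}]'
```

```text
t: 18.4
eef_pos: [0.5507, 0.029, 0.0553]
ee_rot: [-1.955, -2.459, -0.001]
contact_force: [0.1, 0.6, 11.6]
width: 0.0128
finger_force: 117.9
t: 18.7
eef_pos: [0.5507, 0.029, 0.0541]
ee_rot: [-1.955, -2.459, -0.001]
contact_force: [-1.1, 0.1, 12.4]
width: 0.0126
finger_force: 117.9
```

```bash
python3 -m creep '[{"dx":0,"dy":0,"dz":0.02,"ax":0,"ay":0,"az":0,"claw":-1},{"dx":0,"dy":0,"dz":0,"ax":0,"ay":0,"az":0,"claw":-1}]'
python3 -m creep '[{"dx":0,"dy":0,"dz":0.01,"ax":0,"ay":0,"az":0,"claw":-1},{"dx":0,"dy":0,"dz":0,"ax":0,"ay":0,"az":0,"claw":-1}]'
```

```text
t: 18.9
eef_pos: [0.5507, 0.029, 0.0535]
ee_rot: [-1.955, -2.459, -0.001]
contact_force: [-1.5, 0.5, 12.6]
width: 0.0134
finger_force: 117.9
t: 19.1
eef_pos: [0.5507, 0.0289, 0.0534]
ee_rot: [-1.955, -2.459, -0.001]
contact_force: [-1.9, 0.7, 17.4]
width: 0.0129
finger_force: 118.5
```

```bash
python3 -m creep '[{"dx":0,"dy":0,"dz":0.01,"ax":0,"ay":0,"az":0,"claw":-1},{"dx":0,"dy":0,"dz":0,"ax":0,"ay":0,"az":0,"claw":-1}]'
```

```text
t: 19.3
eef_pos: [0.5508, 0.029, 0.0534]
ee_rot: [-1.955, -2.459, -0.001]
contact_force: [-3.9, 0.7, 22.6]
width: 0.0124
finger_force: 119.2
```

It's home: the height holds at 53.4 mm while the push grew from 17 to 23 N. Easing the push, opening, and checking.

```bash
python3 -m creep '[{"dx":0,"dy":0,"dz":-0.015,"ax":0,"ay":0,"az":0,"claw":-1},{"dx":0,"dy":0,"dz":0,"ax":0,"ay":0,"az":0,"claw":-0.2},{"dx":0,"dy":0,"dz":0,"ax":0,"ay":0,"az":0,"claw":-0.2},{"dx":0,"dy":0,"dz":0,"ax":0,"ay":0,"az":0,"claw":-0.2},{"dx":0,"dy":0,"dz":0,"ax":0,"ay":0,"az":0,"claw":-0.2}]'
python3 -m creep '[{"dx":0,"dy":0,"dz":-0.2,"ax":0,"ay":0,"az":0,"claw":-0.2},{"dx":0,"dy":0,"dz":-0.4,"ax":0,"ay":0,"az":0,"claw":-0.2},{"dx":0,"dy":0,"dz":-0.6,"ax":0,"ay":0,"az":0,"claw":-0.2},{"dx":0,"dy":0,"dz":-0.8,"ax":0,"ay":0,"az":0,"claw":-0.2},{"dx":0,"dy":0,"dz":-0.8,"ax":0,"ay":0,"az":0,"claw":-0.2},{"dx":0,"dy":0,"dz":-0.8,"ax":0,"ay":0,"az":0,"claw":-0.2},{"dx":0,"dy":0,"dz":-0.6,"ax":0,"ay":0,"az":0,"claw":-0.2},{"dx":0,"dy":0,"dz":0,"ax":0,"ay":0,"az":0,"claw":-0.2},{"dx":0,"dy":0,"dz":0,"ax":0,"ay":0,"az":0,"claw":-0.2},{"dx":0,"dy":0,"dz":0,"ax":0,"ay":0,"az":0,"claw":-0.2}]'
python3 - <<'E'
from h import *
obs=[]
for n in('wrist','side','scene'):
    f=snap(n,n+'9'); h=cv2.cvtColor(f['image'],cv2.COLOR_BGR2HSV)
    m=cv2.inRange(h,(0,150,60),(6,255,255))|cv2.inRange(h,(174,150,60),(180,255,255))
    u,v=proj(f,(.5507,.0278,.0665)); k,l,s,c=cv2.connectedComponentsWithStats(m)
    for i in range(1,k):
        if s[i,4]>10 and np.hypot(*(c[i]-[u,v]))<40: print(n,s[i],c[i],'expected mid',u,v,'top',proj(f,(.5507,.0278,.0855)),'bot',proj(f,(.5507,.0278,.0475)))
E
```

```text
t: 19.8
eef_pos: [0.5504, 0.029, 0.0528]
ee_rot: [-1.955, -2.459, 0.001]
contact_force: [-0.7, 0.0, -0.8]
width: 0.0337
finger_force: 0.0
t: 20.8
eef_pos: [0.5502, 0.029, 0.1786]
ee_rot: [-1.955, -2.459, 0.001]
contact_force: [0.2, -0.3, 0.1]
width: 0.0345
finger_force: 0.0
side [205 190   9  21  82] [210.26829268 198.52439024] expected mid 209.1537950666624 200.9426079540107 top [208.41411796 192.31821717] bot [209.87885053 209.32670504]
scene [277 163   6  12  55] [278.98181818 168.32727273] expected mid 279.67596042991727 168.45573819626864 top [280.09905563 163.55434293] bot [279.26640051 173.19698005]
```

```bash
python3 - <<'E'
from h import *
f=load('wrist9'); h=cv2.cvtColor(f['image'],cv2.COLOR_BGR2HSV)
m=cv2.inRange(h,(0,150,40),(8,255,255))|cv2.inRange(h,(172,150,40),(180,255,255))
k,l,s,c=cv2.connectedComponentsWithStats(m); print([(s[i].tolist(),c[i].round(1).tolist()) for i in range(1,k) if s[i,4]>20])
for z in(.0855,.0475): print(proj(f,(.5507,.0275,z)))
for n,a in(('side9',(195,180,225,225)),('scene9',(265,155,295,185))):
    g=load(n)['image']; hh=cv2.cvtColor(g,cv2.COLOR_BGR2HSV); mm=cv2.inRange(hh,(0,120,50),(8,255,255))[a[1]:a[3],a[0]:a[2]]
    print(n,[(r+a[1],round(np.nonzero(x)[0].mean()+a[0],1),int((x>0).sum())) for r,x in enumerate(mm) if x.any()])
E
```

```text
[]
[250.64632907 200.52845846]
[250.4680579  186.67196034]
side9 [(191, np.float64(208.5), 4), (192, np.float64(212.0), 1), (194, np.float64(212.0), 1)]
scene9 [(162, np.float64(279.0), 1), (163, np.float64(279.5), 4), (164, np.float64(279.5), 6), (165, np.float64(279.5), 6), (166, np.float64(279.5), 6), (167, np.float64(279.0), 5), (168, np.float64(278.7), 3), (169, np.float64(279.5), 4), (170, np.float64(279.0), 5), (171, np.float64(279.0), 5), (172, np.float64(279.0), 5), (173, np.float64(279.0), 5), (174, np.float64(278.5), 4), (175, np.float64(278.5), 2)]
```

```bash
python3 - <<'E'
from h import *
f=snap('wrist','w10'); o=get_obs(); print(o['eef_pos'],o['t'])
im=f['image']; u,v=proj(f,(.5507,.0275,.0855)); print(u,v)
for r in range(176,236,4): print(r,[im[r,c].tolist() for c in range(236,268,5)])
E
```

```text
[0.55033034 0.0288728  0.17850476] 21.0
250.61389685510076 200.33859755703003
176 [[193, 185, 186], [164, 161, 160], [177, 173, 171], [177, 174, 171], [177, 175, 172], [182, 175, 175], [192, 184, 185]]
180 [[186, 180, 181], [171, 169, 167], [62, 56, 89], [63, 58, 91], [111, 108, 124], [173, 169, 167], [191, 184, 184]]
184 [[173, 169, 167], [120, 118, 128], [61, 57, 90], [60, 56, 89], [63, 58, 90], [177, 174, 172], [192, 185, 185]]
188 [[172, 168, 167], [62, 59, 87], [63, 60, 91], [61, 57, 90], [63, 60, 91], [176, 173, 171], [192, 185, 185]]
192 [[190, 182, 184], [64, 61, 90], [80, 82, 192], [85, 87, 196], [73, 72, 163], [165, 162, 163], [192, 185, 186]]
196 [[193, 186, 186], [78, 77, 185], [82, 83, 193], [84, 85, 196], [86, 88, 197], [168, 161, 168], [193, 185, 186]]
200 [[193, 186, 186], [82, 84, 193], [82, 84, 194], [86, 88, 197], [88, 90, 198], [168, 162, 186], [192, 185, 186]]
204 [[193, 186, 187], [87, 86, 184], [81, 83, 194], [86, 88, 197], [87, 88, 197], [195, 188, 188], [193, 185, 186]]
208 [[194, 187, 188], [196, 189, 190], [83, 84, 195], [84, 85, 195], [126, 123, 187], [195, 187, 188], [192, 185, 186]]
212 [[194, 187, 188], [196, 189, 190], [195, 188, 188], [194, 187, 188], [190, 183, 184], [195, 188, 188], [192, 185, 186]]
216 [[194, 187, 188], [196, 189, 189], [195, 188, 189], [194, 187, 187], [188, 182, 183], [194, 186, 187], [192, 185, 186]]
220 [[154, 156, 145], [155, 159, 147], [155, 157, 147], [155, 158, 147], [152, 155, 144], [155, 157, 146], [162, 161, 158]]
224 [[110, 125, 85], [108, 124, 84], [107, 123, 84], [108, 124, 85], [108, 124, 85], [108, 122, 84], [107, 124, 85]]
228 [[108, 124, 84], [108, 123, 83], [108, 123, 84], [107, 124, 84], [109, 125, 86], [107, 123, 84], [107, 123, 84]]
232 [[109, 125, 84], [108, 125, 84], [76, 74, 74], [78, 76, 75], [77, 76, 76], [77, 76, 75], [78, 77, 77]]
```

The top disc is at (250,200), where a pin standing upright and home should project, (250.6,200.3). Handing in.

```bash
python3 -c "
from rig import finish_job
print(finish_job())"
```

```text
the job is handed in; nothing more can be done
None
```

The pin is driven home and standing released in the jig, and the job was handed in at about 21 s; the judge returned no verdict, but the push grew to 22.6 N with the pin stopped at home height, and the last camera view puts it upright on the bore.

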